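# Pin the wooden reel on its stand with the long spindle

### The job

Lift the long spindle by its ring out of the storage block and lower it through the stand's upper bushing, on through the reel that lies between the arms, and through the lower bushing. Finish while still holding the spindle upright and still, its lower end showing clearly below the lower arm but hanging free above the stand's base, so that an end cap can be pushed on. Leave the short spindle in the block and the glue bottle, brush and tray undisturbed.

Things in the scene. Friction and masses are not known exactly. Their poses are not given: they have to be found in the camera images.
- spindle_ring (a point): Long spindle, loose, pale wood, about 60 g: round shank 12 mm thick, 150 mm long, with a flat upright wooden ring on top (44 mm outside, 20 mm inside diameter, 14 mm thick). Point: the ring's centre, 170 mm above the shank's lower end, at the start 180 mm above the table. z up along the shank; x normal to the ring's flat faces. Starts upright in one of the block's holes.
- spindle_tip (a point): Centre of the lower end of the long spindle's shank, 170 mm below its ring's centre. The last 6 mm taper from 12 to 6 mm diameter. Same axes as the ring.
- short_ring (a point): Short spindle, loose: the same ring and the same 12 mm shank but only 60 mm long. This point is its ring's centre, 90 mm above the table. Stands in the block's other hole; stays there.
- block: Storage block for spindles, fixed, darker wood, 60 x 150 x 45 mm (x, y, z). Origin at the centre of its underside on the table. Two upright blind holes at y = -45 and +45 mm, 15.5 mm wide and 35 mm deep (floor 10 mm above the table). Either spindle may be in either.
- upper_bushing (a point): Centre of the top rim of the upper bushing, 111 mm above the table: a steel ring 22 mm outside, 16 mm inside, 4 mm high, on the upper arm. The upper arm's underside lies 16 mm below this point. Axes as the stand's.
- lower_bushing (a point): Centre of the top rim of the lower bushing, the same ring on the lower arm, 50 mm straight below the upper one, 61 mm above the table. The lower arm's underside lies 16 mm below this point, the top of the stand's base 49 mm below it. Axes as the stand's.
- reel_center (a point): Empty wooden reel, loose, 40 g, lying flat on the lower arm round the lower bushing: 56 mm flange diameter, 30 mm high, bore 28 mm right through. This point is its centre, half-way up, 72 mm above the table. The spindle must go through its bore.
- glue: Glue bottle, loose, 48 mm diameter, 120 mm high, origin at the centre of its underside. Leave alone.
- brush: Thin artist's paint brush, loose, 185 mm long, 12 mm wide, lying on the table along its x axis. Leave alone.
- tray: Open cardboard tray, 120 x 170 x 35 mm, origin at the centre of its underside. Leave alone.
- stand: Stand, fixed, darker wood: base 130 x 100 x 12 mm, back post 110 mm high on the -x side (near face 51 mm from the bore axis), two level arms 12 mm thick, 60 mm wide, one above the other, reaching from the post to 30 mm past the bore axis toward +x. Each arm has a vertical 16 mm bore, both on one axis. Origin on that axis at table height, z up, x away from the post.

How it is judged:
By the outcome, as a careful person would: the job done as asked, in the order asked, and still so for the second after the job is handed in, while the arm keeps its last pose, push and grip.
It also fails if it takes over 51 s, if anything falls off the work surface, if the arm or the gripper's body presses on something with over 40 N, if the wrist force passes 120 N, or if a joint passes its speed limit or range.

### The arm

A 6-joint arm with a two-finger parallel gripper is mounted at the origin on the work surface. World frame = base frame: x ahead of the robot, y to its left, z up, the work surface at z = 0. Lengths are in mm, angles in rad, forces in N, time in s.
With the tool pointing down it reaches from about 350 to 775 mm from the base axis. Payload 7.3 kg.
Tool frame: the origin (TCP) lies at the very end of the fingers, on their centre line; the grasp point (between the pads) lies bot.grip_point_offset behind it (bot.grip_point_offset is the distance from the TCP to the grasp point, in mm); z points along the fingers, y is the line along which they close (so a half turn about z gives the same grasp; the last joint's range is limited). The gripper opens to 92 mm and grips with 3 to 60 N. Pads are 19 mm wide; open, the fingers measure 130 mm over their backs; the gripper's body (75 mm by 190 mm) begins 47 mm behind the grasp point.
Start: joints at [-0.146, 0.342, 1.524, -0, 1.275, -0.146], TCP at [525.019, 0.019, 226.741] pointing down, gripper open.
Joint ranges: [-2.53, 2.53], [-0.77, 2.02], [0.04, 2.7], [-1, 4.14], [0.28, 2.66], [-3.11, 3.11]. Speed limits (rad/s): [2.57, 2.57, 3.14, 3.14, 3.14, 3.14].

### API

Orientations are given as [roll, pitch, yaw] about the fixed x, y, z axes, in that order (R = Rz(yaw) Ry(pitch) Rx(roll)).
In Python, from plant import bot gives the robot as it stands. The module is installed in compiled form; this text tells all that it offers.
- The arm moves only by the tool carry_out, never from a script. Its argument "plan" is a list of rows, each an object of numbers: "tx", "ty", "tz": the shift along the world's x, y, z in mm; "rx", "ry", "rz": the turn, a rotation vector about the world's x, y, z in rad. A call has 1 to 12 rows; each row shifts and turns the commanded pose from where the row before left it; what a row does not reach is not made up. A row lasts 1/10 s, in which the tool goes at most 50 mm and 8.59 degrees, less where a joint would pass 70% of its speed; a pose out of reach is approached as far as the arm can. A call with a gripper value outside its range is refused whole. "gripper" is the closure, from 0 (fully open) to 1 (shut), set as the call begins (left out, the last holds). The fingers move at their own pace and stop on an object; the grip force is fixed at half the most. Time passes only in rows, so rows that do not move let the fingers close. It gives the time, the measured TCP pose, the force, the opening and the grip force at its end, in the units of the state.
- bot.get_obs(): the state, without advancing time (a new reading comes with each control period).
- bot.capture(name): name is "scene" or "side" or "wrist"; returns the picture (384x512x3 uint8, red, green, blue); there is no depth.
- bot.camera_model(name): a dict with "camera_matrix" (3x3 intrinsics, pixels), "R" (3x3) and "t" (3): a world point X has camera coordinates R X + t. Camera axes: x right, y down, z forward; pixel columns grow to the right and rows downward; lengths in mm; the calibration is good to about 2 mm. The wrist camera is an equidistant fisheye: a pixel r from the principal point sees the ray r / f radians off the axis. A picture is of the moment at which its call begins: read the wrist's pose just before it. camera_model takes no time and is no camera call; for the wrist camera it gives the pose at the moment of the call.
- bot.close_job(): hands the job in; it is judged then, once.
The state is a dict: "time": time; "joint_positions": joint angles; "dq": joint speeds; "tau": joint torques, N m; "tool_pos": TCP position; "tcp_rot": TCP orientation; "contact_force": force on the tool from outside, world axes, zero at the start; "moment": the same for the moment, N m; "grip_width": finger opening in mm; "finger_force": force on a finger pad.
Only numpy, scipy, OpenCV 4.12 (cv2) and the standard library are available. Lean on these libraries where they do the work, as an engineer would, in place of code of your own. Each camera call takes 0.05 s, during which the arm holds its last target. There are 200 camera calls.

## Working session

There is one attempt and no reset: what is moved stays moved. The work goes in short steps, Python scripts to look and compute and a tool call to move; the robot and the scene stay as the last step left them, time stands still between calls to the robot, and variables do not carry over. Pictures are saved under pics/ and viewed, at most 12 in all, crops included, and the job is handed in when it is done.

Besides the shell and the picture viewer there is one more tool, called after ">>>" as a command line: name --argument value ..., lists and objects as JSON in quotes. carry_out: Moves the arm, as the interface text tells. Its arguments: {"type":"object","properties":{"plan":{"type":"array"},"gripper":{"type":"number"}},"required":["plan"]}

```bash
mkdir -p pics
python3 - <<'E'
from plant import bot
import cv2,numpy as np
print(bot.get_obs(), bot.grip_point_offset)
for n in ("scene","side"):
    cv2.imwrite(f"pics/{n}0.png",bot.capture(n)[:,:,::-1])
    m=bot.camera_model(n);print(n,m, -m["R"].T@m["t"])
print(bot.camera_model("wrist"))
E
```

```text
{'time': 0.0, 'joint_positions': array([-1.45977495e-01,  3.42717232e-01,  1.52503482e+00, -3.22945991e-05,
        1.27542800e+00, -1.45989530e-01]), 'dq': array([-0.00246708,  0.00082748, -0.00078259, -0.00152346,  0.00058767,
       -0.00013236]), 'tau': array([ 7.61924657e-04, -4.31245601e+01, -2.44219762e+01,  7.17750052e-02,
        5.59406646e-02, -1.04314388e-04]), 'tool_pos': array([5.24573404e+02, 8.68602973e-02, 2.26041617e+02]), 'tcp_rot': array([-3.14001764e+00, -2.00369457e-04,  1.57081763e+00]), 'contact_force': array([0.90803058, 0.34980608, 0.00820163]), 'moment': array([ 0.00996592, -0.00280652,  0.00473692]), 'finger_force': 0.0, 'grip_width': 91.57606241987064} 18.8
scene {'camera_matrix': array([[398.0113865 ,   0.        , 250.54732547],
       [  0.        , 398.0113865 , 189.14433049],
       [  0.        ,   0.        ,   1.        ]]), 'R': array([[ 0.32369033,  0.94612077, -0.00894763],
       [ 0.49948582, -0.17890229, -0.84764844],
       [-0.80357855,  0.26990639, -0.53048285]]), 't': array([-121.62515954, -161.76687589, 1434.11269423])} [1272.59134366 -
[... 178 characters left out ...]
.        ,   1.        ]]), 'R': array([[ 0.75033628, -0.66076646,  0.01957416],
       [-0.39041121, -0.46683931, -0.79349867],
       [ 0.53345529,  0.58774888, -0.60825711]]), 't': array([-460.46482825,  266.97772103,  778.34242938])} [  34.52367198 -637.09390587  694.29199198]
{'camera_matrix': array([[297.31863964,   0.        , 255.58023336],
       [  0.        , 297.31863964, 188.35580204],
       [  0.        ,   0.        ,   1.        ]]), 'R': array([[ 9.99997332e-01, -6.37416792e-04, -2.22025288e-03],
       [-2.11654469e-05, -9.63661445e-01,  2.67126598e-01],
       [-2.30984307e-03, -2.67125838e-01, -9.63658887e-01]]), 't': array([-523.45052186,  -32.94592633,  390.20591659])}
```

View pics/scene0.png

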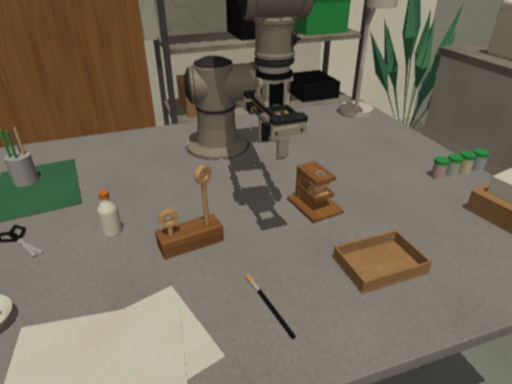

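View pics/side0.png

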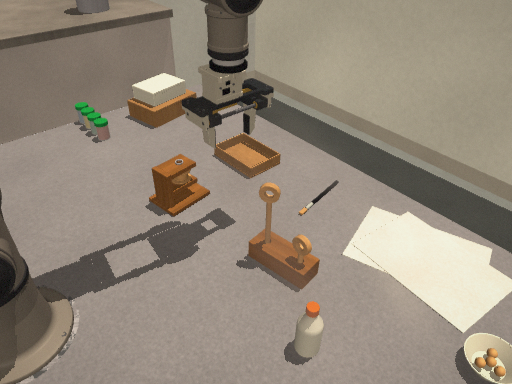

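The scene view shows the long ring at about (203,175), the short ring at (169,216) and the upper bushing at (320,173). In the side view they are at (270,193), (302,243) and (179,161).

```bash
cat > h.py <<'E'
from plant import bot
import numpy as np, cv2
def ray(n,uv,m=None):
    m=m or bot.camera_model(n);K=m["camera_matrix"]
    p=(np.array(uv,float)-K[:2,2])/K[0,0]
    if n=="wrist":
        r=np.hypot(*p);d=np.array([*(p/max(r,1e-9)*np.sin(r)),np.cos(r)])
    else: d=np.array([*p,1])
    return -m["R"].T@m["t"], m["R"].T@(d/np.linalg.norm(d))
def atz(n,uv,z,m=None):
    c,d=ray(n,uv,m);return c+d*(z-c[2])/d[2]
def proj(n,X,m=None):
    m=m or bot.camera_model(n);K=m["camera_matrix"];c=m["R"]@np.array(X,float)+m["t"]
    if n=="wrist":
        h=np.hypot(c[0],c[1]);p=c[:2]/h*np.arctan2(h,c[2])
    else: p=c[:2]/c[2]
    return K[:2,2]+K[0,0]*p
def tri(obs):
    A=0;b=0
    for n,uv in obs:
        c,d=ray(n,uv);P=np.eye(3)-np.outer(d,d);A=A+P;b=b+P@c
    return np.linalg.solve(A,b)
E
python3 - <<'E'
from h import *
np.set_printoptions(precision=1,suppress=True)
for k,a,b,z in(("long",(203,175),(270,193),180),("short",(169,216),(302,243),90),("bush",(320,173),(179,161),111)):
    print(k,tri([("scene",a),("side",b)]),atz("scene",a,z),atz("side",b,z))
a=cv2.imread("pics/scene0.png");b=cv2.imread("pics/side0.png")
f=lambda i,x,y,w,h:cv2.resize(i[y:y+h,x:x+w],(400,300),interpolation=cv2.INTER_CUBIC)
cv2.imwrite("pics/c1.png",np.vstack([np.hstack([f(a,145,155,120,90),f(a,275,145,80,60)]),np.hstack([f(b,235,175,120,90),f(b,140,145,80,60)])]))
w=bot.capture("wrist");cv2.imwrite("pics/w0.png",w[:,:,::-1])
E
```

```text
long [ 505.  -154.7  177.4] [ 510.3 -156.3  180. ] [ 502.9 -156.1  180. ]
short [ 517.3 -243.    93.5] [ 512.4 -242.8   90. ] [ 520.2 -240.5   90. ]
bush [478.8 157.4 109. ] [483.8 153.7 111. ] [477.9 157.2 111. ]
```

View pics/c1.png

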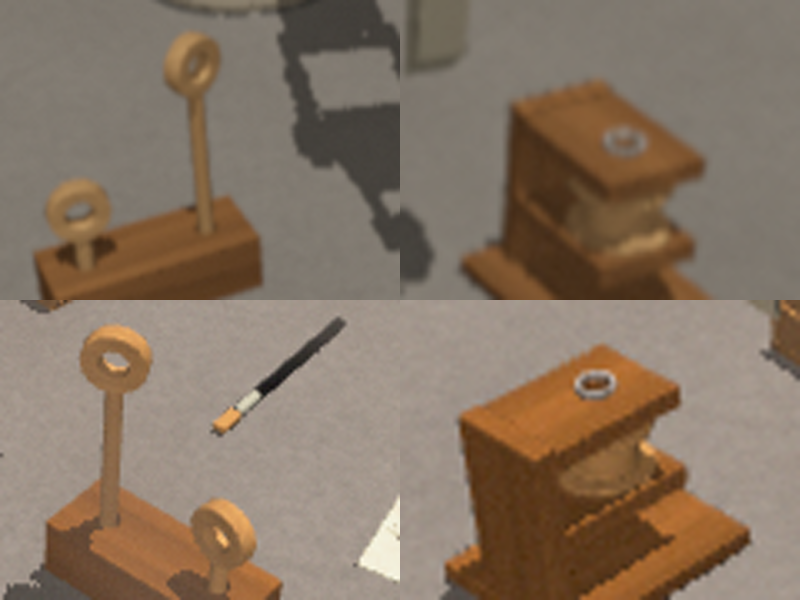

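View pics/w0.png

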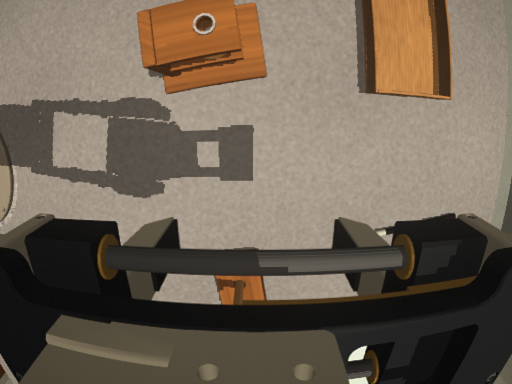

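The crops refine the long ring to scene (202.6,174.2) and side (269.5,192.4), and the bushing to (320,173.4) and (179,161.8). The wrist view shows the bushing at (204,23). The block is hidden behind the gripper, so I'll move to look at the ring from above.

>>> carry_out --plan '[{"ty": -20, "tz": 10}, {"ty": -35, "tz": 10, "tx": -5}, {"ty": -35, "tz": 10, "tx": -5}, {"ty": -35, "tz": 5, "tx": -5}, {"ty": -35}, {"ty": -35}, {"ty": -30}, {"ty": -20}, {}, {}]'

```text
invalid input at $.plan[0]: expected keys tx, ty, tz, rx, ry, rz
```

Run:
```python
from h import *
np.set_printoptions(precision=2,suppress=True)
o=bot.get_obs();m=bot.camera_model("wrist");w=bot.capture("wrist");np.save("m1.npy",m)
print(o["time"],o["tool_pos"],o["tcp_rot"]);print(proj("wrist",[505,-155,180],m))
cv2.imwrite("pics/w1.png",cv2.resize(w[:300,80:480,::-1],(800,600),interpolation=cv2.INTER_CUBIC))
```

```text
0.15 [524.72   0.08 226.23] [-3.14 -0.    1.57]
[236.24 357.34]
```

View pics/w1.png

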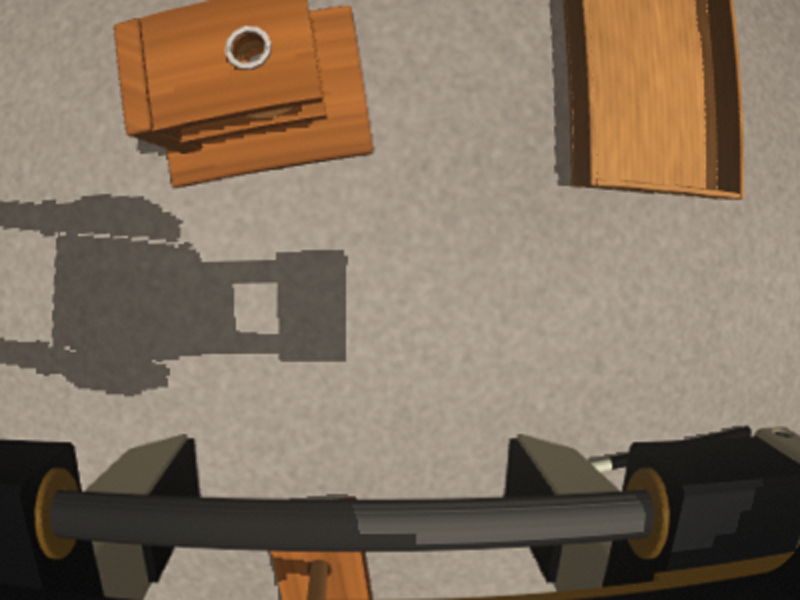

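The move was refused because every row needs all six keys. The picture is from the old pose: the bushing is at full-frame (204,23.5), and the ring isn't visible.

>>> carry_out --plan '[{"tx": 0, "ty": -20, "tz": 10, "rx": 0, "ry": 0, "rz": 0}, {"tx": -5, "ty": -35, "tz": 10, "rx": 0, "ry": 0, "rz": 0}, {"tx": -5, "ty": -35, "tz": 10, "rx": 0, "ry": 0, "rz": 0}, {"tx": -5, "ty": -35, "tz": 5, "rx": 0, "ry": 0, "rz": 0}, {"tx": 0, "ty": -35, "tz": 0, "rx": 0, "ry": 0, "rz": 0}, {"tx": 0, "ty": -35, "tz": 0, "rx": 0, "ry": 0, "rz": 0}, {"tx": 0, "ty": -30, "tz": 0, "rx": 0, "ry": 0, "rz": 0}, {"tx": 0, "ty": -20, "tz": 0, "rx": 0, "ry": 0, "rz": 0}, {"tx": 0, "ty": 0, "tz": 0, "rx": 0, "ry": 0, "rz": 0}, {"tx": 0, "ty": 0, "tz": 0, "rx": 0, "ry": 0, "rz": 0}]'

```text
time: 1.2
tool_pos: [509.8, -244.7, 261.3]
tcp_rot: [-3.141, -0.001, 1.57]
contact_force: [0.1, 0.6, 0.1]
grip_width: 91.8
finger_force: 0.0
```

Run:
```python
from h import *
np.set_printoptions(precision=2,suppress=True)
o=bot.get_obs();m=bot.camera_model("wrist");w=bot.capture("wrist");np.save("m1.npy",m)
print(o["time"],o["tool_pos"],o["tcp_rot"]);print(proj("wrist",[505,-155,180],m))
cv2.imwrite("pics/w1b.png",cv2.resize(w[:300,80:480,::-1],(800,600),interpolation=cv2.INTER_CUBIC))
```

```text
1.2 [ 509.81 -244.74  261.34] [-3.14 -0.    1.57]
[250.36  86.13]
```

View pics/w1b.png

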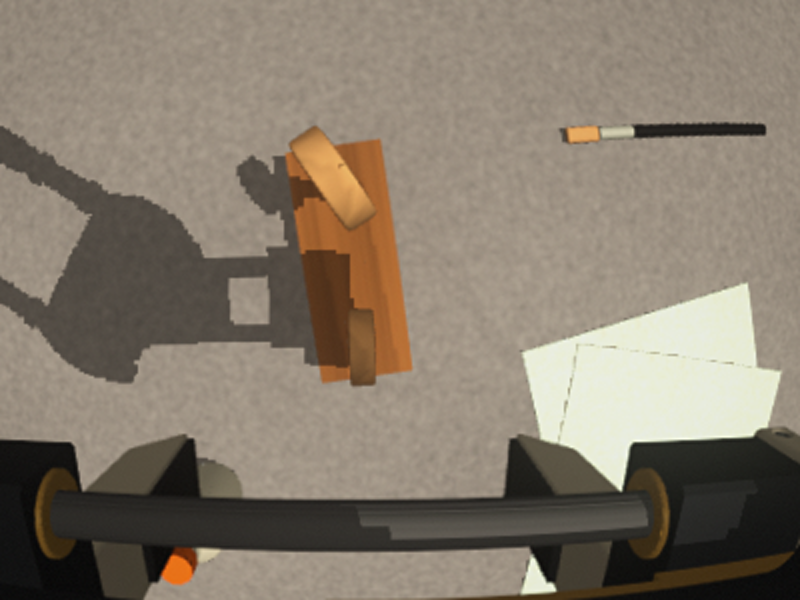

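Seen from above, the long ring runs from crop (303,139) to (362,219), so it's turned about 35° from the block. The short ring is at (362,347), and the glue bottle at (200,500) is well clear.

Run:
```python
from h import *
np.set_printoptions(precision=2,suppress=True)
m=np.load("m1.npy",allow_pickle=True).item()
a=atz("wrist",(80+303/2,139/2),180,m);b=atz("wrist",(80+362/2,219/2),180,m)
print(a,b,(a+b)/2,np.linalg.norm(a-b),np.degrees(np.arctan2(*(a-b)[[1,0]])))
p=[(288,153),(382,140),(411,369),(322,381)]
q=np.array([atz("wrist",(80+u/2,v/2),45,m) for u,v in p]);print(q,q.mean(0))
for i in range(4): print(np.linalg.norm(q[i]-q[i-1]))
print(atz("wrist",(80+362/2,347/2),100,m))
print("bush", atz("wrist",(204,23.5),111,bot.camera_model("wrist")) , )
```

```text
[ 490.1  -141.27  180.  ] [ 513.4  -173.83  180.  ] [ 501.75 -157.55  180.  ] 40.03733170520046 125.58936928550602
[[ 469.81 -132.19   45.  ]
 [ 528.03 -124.39   45.  ]
 [ 547.79 -270.95   45.  ]
 [ 489.67 -279.01   45.  ]] [ 508.82 -201.63   45.  ]
148.16233349152785
58.74609511465782
147.886479150424
58.67794977821928
[ 514.83 -243.99  100.  ]
bush [455.7  -80.21 111.  ]
```

The hole worked out from the block outline (502.8,-157) agrees with the ring's own position (501.8,-157.5). The ring's normal points at about 35.6°. Next I turn the tool, go above the ring and descend to TCP z 157.

>>> carry_out --plan '[{"tx": -1, "ty": 8, "tz": 0, "rx": 0, "ry": 0, "rz": 0.1}, {"tx": -1.5, "ty": 20, "tz": 0, "rx": 0, "ry": 0, "rz": 0.13}, {"tx": -2, "ty": 25, "tz": 0, "rx": 0, "ry": 0, "rz": 0.13}, {"tx": -2, "ty": 20, "tz": 0, "rx": 0, "ry": 0, "rz": 0.13}, {"tx": -1, "ty": 15, "tz": 0, "rx": 0, "ry": 0, "rz": 0.13}, {"tx": 0, "ty": 0, "tz": 0, "rx": 0, "ry": 0, "rz": 0}, {"tx": 0, "ty": 0, "tz": -20, "rx": 0, "ry": 0, "rz": 0}, {"tx": 0, "ty": 0, "tz": -20, "rx": 0, "ry": 0, "rz": 0}, {"tx": 0, "ty": 0, "tz": 0, "rx": 0, "ry": 0, "rz": 0}, {"tx": 0, "ty": 0, "tz": 0, "rx": 0, "ry": 0, "rz": 0}]'

```text
time: 2.25
tool_pos: [502.6, -157.1, 222.1]
tcp_rot: [-3.142, -0.0, 2.189]
contact_force: [0.2, -0.7, 0.2]
grip_width: 91.9
finger_force: 0.0
```

Run:
```python
from h import *
o=bot.get_obs();print(o["time"],o["tool_pos"],o["tcp_rot"])
f=lambda n,x,y,w,h:cv2.resize(bot.capture(n)[y:y+h,x:x+w,::-1],(400,300),interpolation=cv2.INTER_CUBIC)
cv2.imwrite("pics/g1.png",np.hstack([f("scene",145,120,140,105),f("side",210,120,140,105)]))
```

```text
2.25 [ 502.64822517 -157.08771639  222.09185666] [-3.14152923e+00 -9.64496084e-05  2.18903433e+00]
```

View pics/g1.png

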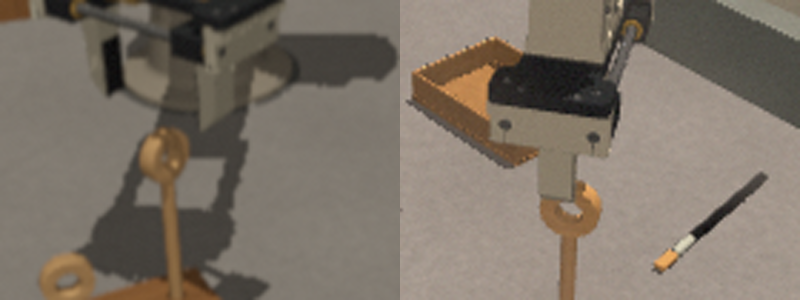

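The fingers straddle the ring: in the side view the near finger at x≈558 against the ring at 570 fits its 46 mm outward offset. I descend and close.

>>> carry_out --plan '[{"tx": 0, "ty": 0, "tz": -15, "rx": 0, "ry": 0, "rz": 0}, {"tx": 0, "ty": 0, "tz": -20, "rx": 0, "ry": 0, "rz": 0}, {"tx": 0, "ty": 0, "tz": -20, "rx": 0, "ry": 0, "rz": 0}, {"tx": 0, "ty": 0, "tz": -10, "rx": 0, "ry": 0, "rz": 0}, {"tx": 0, "ty": 0, "tz": 0, "rx": 0, "ry": 0, "rz": 0}, {"tx": 0, "ty": 0, "tz": 0, "rx": 0, "ry": 0, "rz": 0}]'

```text
time: 2.95
tool_pos: [503.1, -157.3, 157.7]
tcp_rot: [3.141, 0.001, 2.191]
contact_force: [0.8, 0.5, -0.2]
grip_width: 92.0
finger_force: 0.0
```

>>> carry_out --plan '[{"tx": 0, "ty": 0, "tz": 0, "rx": 0, "ry": 0, "rz": 0}, {"tx": 0, "ty": 0, "tz": 0, "rx": 0, "ry": 0, "rz": 0}, {"tx": 0, "ty": 0, "tz": 0, "rx": 0, "ry": 0, "rz": 0}, {"tx": 0, "ty": 0, "tz": 0, "rx": 0, "ry": 0, "rz": 0}, {"tx": 0, "ty": 0, "tz": 0, "rx": 0, "ry": 0, "rz": 0}, {"tx": 0, "ty": 0, "tz": 0, "rx": 0, "ry": 0, "rz": 0}, {"tx": 0, "ty": 0, "tz": 0, "rx": 0, "ry": 0, "rz": 0}, {"tx": 0, "ty": 0, "tz": 0, "rx": 0, "ry": 0, "rz": 0}, {"tx": 0, "ty": 0, "tz": 0, "rx": 0, "ry": 0, "rz": 0}, {"tx": 0, "ty": 0, "tz": 0, "rx": 0, "ry": 0, "rz": 0}]' --gripper 1

```text
time: 3.95
tool_pos: [502.5, -157.0, 156.7]
tcp_rot: [3.142, -0.0, 2.191]
contact_force: [-0.9, -0.0, -0.2]
grip_width: 16.5
finger_force: 0.0
```

>>> carry_out --plan '[{"tx": 0, "ty": 0, "tz": 0, "rx": 0, "ry": 0, "rz": 0}, {"tx": 0, "ty": 0, "tz": 0, "rx": 0, "ry": 0, "rz": 0}, {"tx": 0, "ty": 0, "tz": 0, "rx": 0, "ry": 0, "rz": 0}, {"tx": 0, "ty": 0, "tz": 0, "rx": 0, "ry": 0, "rz": 0}, {"tx": 0, "ty": 0, "tz": 0, "rx": 0, "ry": 0, "rz": 0}]'

```text
time: 4.45
tool_pos: [502.5, -157.0, 156.7]
tcp_rot: [3.141, 0.0, 2.191]
contact_force: [-0.2, -0.7, -0.6]
grip_width: 13.8
finger_force: 30.0
```

The grip holds at 13.8 mm with 30 N. I lift straight up 150 mm.

>>> carry_out --plan '[{"tx": 0, "ty": 0, "tz": 5, "rx": 0, "ry": 0, "rz": 0}, {"tx": 0, "ty": 0, "tz": 10, "rx": 0, "ry": 0, "rz": 0}, {"tx": 0, "ty": 0, "tz": 15, "rx": 0, "ry": 0, "rz": 0}, {"tx": 0, "ty": 0, "tz": 20, "rx": 0, "ry": 0, "rz": 0}, {"tx": 0, "ty": 0, "tz": 20, "rx": 0, "ry": 0, "rz": 0}, {"tx": 0, "ty": 0, "tz": 20, "rx": 0, "ry": 0, "rz": 0}, {"tx": 0, "ty": 0, "tz": 20, "rx": 0, "ry": 0, "rz": 0}, {"tx": 0, "ty": 0, "tz": 20, "rx": 0, "ry": 0, "rz": 0}, {"tx": 0, "ty": 0, "tz": 15, "rx": 0, "ry": 0, "rz": 0}, {"tx": 0, "ty": 0, "tz": 5, "rx": 0, "ry": 0, "rz": 0}]'

```text
time: 5.45
tool_pos: [503.0, -157.2, 309.3]
tcp_rot: [3.14, 0.003, 2.191]
contact_force: [-0.5, -0.3, -0.4]
grip_width: 14.4
finger_force: 30.0
```

>>> carry_out --plan '[{"tx": -1, "ty": 12, "tz": 0, "rx": 0, "ry": 0, "rz": 0}, {"tx": -2, "ty": 24, "tz": 0, "rx": 0, "ry": 0, "rz": 0}, {"tx": -2, "ty": 34, "tz": 0, "rx": 0, "ry": 0, "rz": 0}, {"tx": -3, "ty": 34, "tz": 0, "rx": 0, "ry": 0, "rz": 0}, {"tx": -3, "ty": 34, "tz": 0, "rx": 0, "ry": 0, "rz": 0}, {"tx": -3, "ty": 34, "tz": 0, "rx": 0, "ry": 0, "rz": 0}, {"tx": -3, "ty": 34, "tz": 0, "rx": 0, "ry": 0, "rz": 0}, {"tx": -3, "ty": 34, "tz": 0, "rx": 0, "ry": 0, "rz": 0}, {"tx": -2, "ty": 30, "tz": 0, "rx": 0, "ry": 0, "rz": 0}, {"tx": -2, "ty": 22, "tz": 0, "rx": 0, "ry": 0, "rz": 0}, {"tx": -1, "ty": 12, "tz": 0, "rx": 0, "ry": 0, "rz": 0}, {"tx": 0, "ty": 6, "tz": 0, "rx": 0, "ry": 0, "rz": 0}]'

```text
time: 6.65
tool_pos: [476.8, 154.1, 306.2]
tcp_rot: [-3.141, -0.001, 2.192]
contact_force: [0.4, -0.6, -0.6]
grip_width: 13.8
finger_force: 30.0
```

>>> carry_out --plan '[{"tx": 0, "ty": 0, "tz": -15, "rx": 0, "ry": 0, "rz": 0}, {"tx": 0, "ty": 0, "tz": -10, "rx": 0, "ry": 0, "rz": 0}, {"tx": 0, "ty": 0, "tz": 0, "rx": 0, "ry": 0, "rz": 0}, {"tx": 0, "ty": 0, "tz": 0, "rx": 0, "ry": 0, "rz": 0}, {"tx": 0, "ty": 0, "tz": 0, "rx": 0, "ry": 0, "rz": 0}]'

```text
time: 7.15
tool_pos: [477.9, 152.7, 282.3]
tcp_rot: [3.141, 0.0, 2.19]
contact_force: [-0.3, -0.0, -0.2]
grip_width: 14.1
finger_force: 30.0
```

Run:
```python
from h import *
np.set_printoptions(precision=2,suppress=True)
o=bot.get_obs();m=bot.camera_model("wrist");w=bot.capture("wrist");np.save("m2.npy",m)
tp=o["tool_pos"];print(o["time"],tp,o["tcp_rot"],o["grip_width"],o["finger_force"])
c=proj("wrist",[tp[0],tp[1],134],m);print("tip exp",c,"bush",proj("wrist",[477,156,111],m))
f=lambda n,x,y,w,h:cv2.resize(bot.capture(n)[y:y+h,x:x+w,::-1],(400,300),interpolation=cv2.INTER_CUBIC)
W=cv2.resize(w[120:240,180:340,::-1],(800,600),interpolation=cv2.INTER_CUBIC)
np.save("w2.npy",w);cv2.imwrite("pics/w2.png",W)
cv2.imwrite("pics/s2.png",np.hstack([f("scene",260,90,120,90),f("side",120,80,120,90)]))
```

```text
7.15 [477.88 152.68 282.27] [3.14 0.   2.19] 14.114213076297476 29.99985607068396
tip exp [255.99 177.09] bush [257.04 169.63]
```

View pics/w2.png

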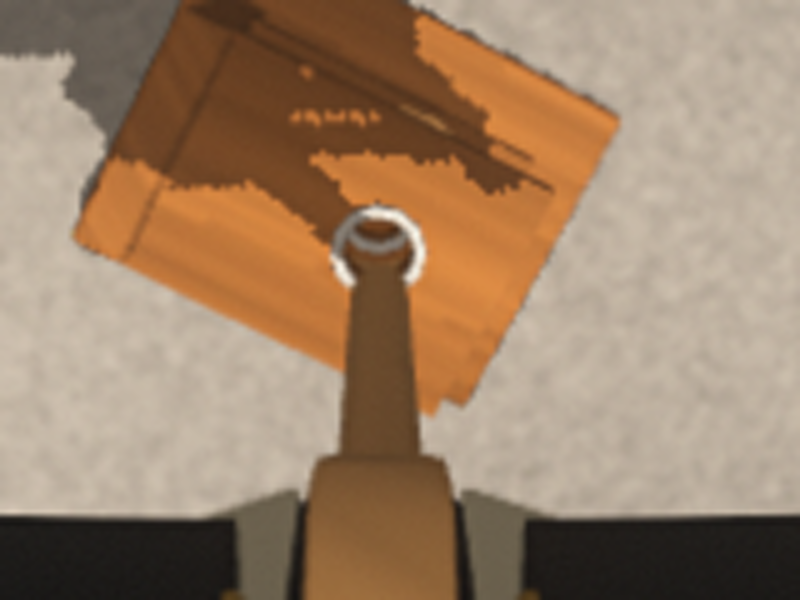

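The wrist view shows the bushing rim centred at zoom (379,250), full frame (255.8,170). The spindle tip's far edge is at zoom (380,263), so it's just short of the bushing on the tool side.

View pics/s2.png

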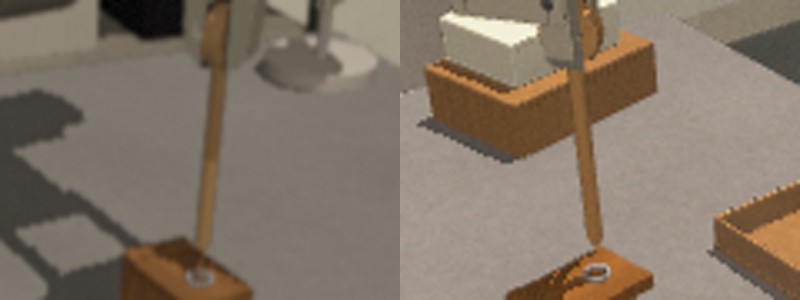

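Run:
```python
from h import *
np.set_printoptions(precision=2,suppress=True)
m=np.load("m2.npy",allow_pickle=True).item();tp=np.array([477.88,152.68])
print("bush",atz("wrist",(255.8,170),111,m), "tri",tri([("scene",(320,173.4)),("side",(179,161.8))]))
z=lambda X:(proj("wrist",X,m)-[180,120])*5
u=np.array([np.cos(2.19),np.sin(2.19)]) # toward camera azimuth
for d in(0,2,4):
  q=tp+u*d
  print(d,"end far edge",z([*(q+3*u),134]),"end centre",z([*q,134]),"shoulder far",z([*(q+6*u),140]))
print("camdir",u,"cam",-m["R"].T@m["t"])
for n in("scene","side"): print(n,"tip",proj(n,[*tp,134]),"bush",proj(n,[477.9,157,111]))
```

```text
bush [476.11 154.84 111.  ] tri [478.34 157.52 107.13]
0 end far edge [379.98 271.62] end centre [379.98 285.46] shoulder far [380.01 263.89]
2 end far edge [379.97 262.36] end centre [379.98 276.24] shoulder far [380.01 254.42]
4 end far edge [379.97 253.07] end centre [379.97 266.99] shoulder far [380.01 244.93]
camdir [-0.58  0.81] cam [435.5  211.43 439.75]
scene tip [319.33 164.19] bush [320.1  171.72]
side tip [179.08 154.09] bush [179.04 161.03]
```

In the side and scene crops the tip and bushing are nearly in line. Wrist and outside cameras agree on a shift of about (-2,+1.5). I apply it and come down to about 9 mm above the rim.

>>> carry_out --plan '[{"tx": -1, "ty": 1, "tz": -5, "rx": 0, "ry": 0, "rz": 0}, {"tx": -1, "ty": 0.5, "tz": -5, "rx": 0, "ry": 0, "rz": 0}, {"tx": 0, "ty": 0, "tz": -5, "rx": 0, "ry": 0, "rz": 0}, {"tx": 0, "ty": 0, "tz": 0, "rx": 0, "ry": 0, "rz": 0}, {"tx": 0, "ty": 0, "tz": 0, "rx": 0, "ry": 0, "rz": 0}, {"tx": 0, "ty": 0, "tz": 0, "rx": 0, "ry": 0, "rz": 0}]'

```text
time: 7.9
tool_pos: [475.6, 154.5, 266.9]
tcp_rot: [3.141, 0.0, 2.191]
contact_force: [0.2, -0.2, -0.6]
grip_width: 13.8
finger_force: 30.0
```

Run:
```python
from h import *
np.set_printoptions(precision=2,suppress=True)
o=bot.get_obs();m=bot.camera_model("wrist");w=bot.capture("wrist");np.save("m3.npy",m)
tp=o["tool_pos"];print(o["time"],tp)
f=lambda i,x,y,w,h:cv2.resize(i[y:y+h,x:x+w,::-1],(400,300),interpolation=cv2.INTER_CUBIC)
g=lambda X:(proj("wrist",X,m)-[236,155])*10
u=np.array([-.58,.81]);q=tp[:2]
print("shoulder far",g([*(q+6*u),126]),"end far",g([*(q+3*u),120]))
for B in(q,q+u*2):
  t=np.linspace(0,2*np.pi,60);r=np.array([g([B[0]+11*np.cos(a),B[1]+11*np.sin(a),111]) for a in t]);print("rim",r.min(0),r.max(0))
cv2.imwrite("pics/w3.png",np.hstack([f(w,236,155,40,30),np.vstack([f(bot.capture("scene"),300,145,40,30)[:150*2:2],f(bot.capture("side"),159,135,40,30)[::2]])]))
```

```text
7.9 [475.64 154.54 266.86]
shoulder far [200.53 181.18] end far [200.52 196.55]
rim [ 98.82 105.3 ] [302.14 303.28]
rim [98.64 87.07] [302.26 285.6 ]
```

View pics/w3.png

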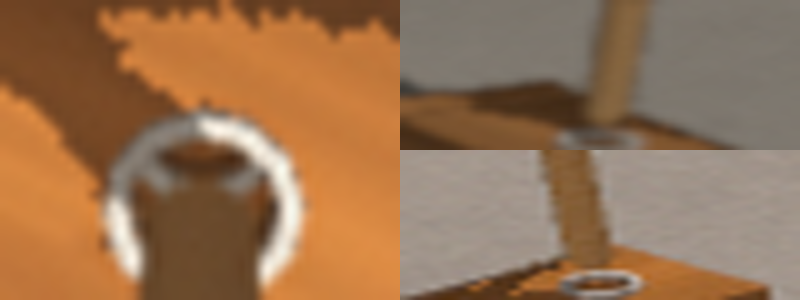

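The rim spans zoom 103–301 horizontally with its top at 108, against a predicted 99–302 and 105 for exact alignment, so the spindle is centred within about 1 mm. I insert slowly while watching the force.

>>> carry_out --plan '[{"tx": 0.4, "ty": -0.4, "tz": -3, "rx": 0, "ry": 0, "rz": 0}, {"tx": 0, "ty": 0, "tz": -3, "rx": 0, "ry": 0, "rz": 0}, {"tx": 0, "ty": 0, "tz": -3, "rx": 0, "ry": 0, "rz": 0}, {"tx": 0, "ty": 0, "tz": -3, "rx": 0, "ry": 0, "rz": 0}, {"tx": 0, "ty": 0, "tz": -3, "rx": 0, "ry": 0, "rz": 0}, {"tx": 0, "ty": 0, "tz": -3, "rx": 0, "ry": 0, "rz": 0}, {"tx": 0, "ty": 0, "tz": -3, "rx": 0, "ry": 0, "rz": 0}, {"tx": 0, "ty": 0, "tz": -3, "rx": 0, "ry": 0, "rz": 0}, {"tx": 0, "ty": 0, "tz": 0, "rx": 0, "ry": 0, "rz": 0}, {"tx": 0, "ty": 0, "tz": 0, "rx": 0, "ry": 0, "rz": 0}]'

```text
time: 9.05
tool_pos: [475.9, 154.1, 242.7]
tcp_rot: [3.142, 0.0, 2.191]
contact_force: [-0.3, -0.7, -1.5]
grip_width: 13.5
finger_force: 30.0
```

>>> carry_out --plan '[{"tx": 0, "ty": 0, "tz": -3, "rx": 0, "ry": 0, "rz": 0}, {"tx": 0, "ty": 0, "tz": -3, "rx": 0, "ry": 0, "rz": 0}, {"tx": 0, "ty": 0, "tz": -3, "rx": 0, "ry": 0, "rz": 0}, {"tx": 0, "ty": 0, "tz": -3, "rx": 0, "ry": 0, "rz": 0}, {"tx": 0, "ty": 0, "tz": -3, "rx": 0, "ry": 0, "rz": 0}, {"tx": 0, "ty": 0, "tz": -3, "rx": 0, "ry": 0, "rz": 0}, {"tx": 0, "ty": 0, "tz": -3, "rx": 0, "ry": 0, "rz": 0}, {"tx": 0, "ty": 0, "tz": -3, "rx": 0, "ry": 0, "rz": 0}, {"tx": 0, "ty": 0, "tz": -3, "rx": 0, "ry": 0, "rz": 0}, {"tx": 0, "ty": 0, "tz": -3, "rx": 0, "ry": 0, "rz": 0}, {"tx": 0, "ty": 0, "tz": 0, "rx": 0, "ry": 0, "rz": 0}, {"tx": 0, "ty": 0, "tz": 0, "rx": 0, "ry": 0, "rz": 0}]'

```text
time: 10.25
tool_pos: [475.9, 154.1, 212.7]
tcp_rot: [3.142, -0.0, 2.191]
contact_force: [0.3, -0.3, -1.0]
grip_width: 13.5
finger_force: 30.0
```

Run:
```python
from h import *
o=bot.get_obs();print(o["tool_pos"],o["contact_force"],o["moment"],o["grip_width"])
f=lambda n,x,y,w,h:cv2.resize(bot.capture(n)[y:y+h,x:x+w,::-1],(400,300),interpolation=cv2.INTER_CUBIC)
cv2.imwrite("pics/s4.png",np.hstack([f("scene",270,115,100,75+30)[:,:],f("side",130,100,120,120)]))
```

```text
[475.91722324 154.1457761  212.71305628] [ 0.29845287 -0.32833657 -1.02107968] [ 0.06130297 -0.05579879  0.03122059] 13.532467130923042
```

>>> carry_out --plan '[{"tx": 0, "ty": 0, "tz": -2, "rx": 0, "ry": 0, "rz": 0}, {"tx": 0, "ty": 0, "tz": -2, "rx": 0, "ry": 0, "rz": 0}, {"tx": 0, "ty": 0, "tz": -2, "rx": 0, "ry": 0, "rz": 0}, {"tx": 0, "ty": 0, "tz": -2, "rx": 0, "ry": 0, "rz": 0}, {"tx": 0, "ty": 0, "tz": -2, "rx": 0, "ry": 0, "rz": 0}, {"tx": 0, "ty": 0, "tz": -2, "rx": 0, "ry": 0, "rz": 0}, {"tx": 0, "ty": 0, "tz": -2, "rx": 0, "ry": 0, "rz": 0}, {"tx": 0, "ty": 0, "tz": 0, "rx": 0, "ry": 0, "rz": 0}, {"tx": 0, "ty": 0, "tz": 0, "rx": 0, "ry": 0, "rz": 0}]'

```text
time: 11.25
tool_pos: [475.9, 154.1, 198.7]
tcp_rot: [3.142, -0.0, 2.191]
contact_force: [1.1, -0.7, 0.0]
grip_width: 13.9
finger_force: 30.0
```

>>> carry_out --plan '[{"tx": 0, "ty": 0, "tz": -2, "rx": 0, "ry": 0, "rz": 0}, {"tx": 0, "ty": 0, "tz": -2, "rx": 0, "ry": 0, "rz": 0}, {"tx": 0, "ty": 0, "tz": -2, "rx": 0, "ry": 0, "rz": 0}, {"tx": 0, "ty": 0, "tz": -3, "rx": 0, "ry": 0, "rz": 0}, {"tx": 0, "ty": 0, "tz": -3, "rx": 0, "ry": 0, "rz": 0}, {"tx": 0, "ty": 0, "tz": -3, "rx": 0, "ry": 0, "rz": 0}, {"tx": 0, "ty": 0, "tz": -3, "rx": 0, "ry": 0, "rz": 0}, {"tx": 0, "ty": 0, "tz": -3, "rx": 0, "ry": 0, "rz": 0}, {"tx": 0, "ty": 0, "tz": -3, "rx": 0, "ry": 0, "rz": 0}, {"tx": 0, "ty": 0, "tz": 0, "rx": 0, "ry": 0, "rz": 0}, {"tx": 0, "ty": 0, "tz": 0, "rx": 0, "ry": 0, "rz": 0}, {"tx": 0, "ty": 0, "tz": 0, "rx": 0, "ry": 0, "rz": 0}]'

```text
time: 12.45
tool_pos: [476.0, 154.1, 174.9]
tcp_rot: [3.141, 0.0, 2.191]
contact_force: [0.2, 0.3, -0.1]
grip_width: 13.7
finger_force: 30.0
```

Run:
```python
from h import *
o=bot.get_obs();print(o["tool_pos"],o["contact_force"],o["moment"],o["grip_width"],o["finger_force"])
f=lambda n,x,y,w,h:cv2.resize(bot.capture(n)[y:y+h,x:x+w,::-1],(400,400),interpolation=cv2.INTER_CUBIC)
cv2.imwrite("pics/s5.png",np.hstack([f("scene",275,125,90,90),f("side",130,125,90,90)]))
print(proj("scene",[475.9,154.1,28]),proj("side",[475.9,154.1,28]))
```

```text
[476.01393559 154.14822396 174.86737364] [ 0.21664296  0.25147947 -0.08763746] [ 0.03207203 -0.00753582 -0.00860307] 13.703426865426744 29.999886357530272
[316.22843389 198.23642975] [182.01241913 187.80190005]
```

View pics/s5.png

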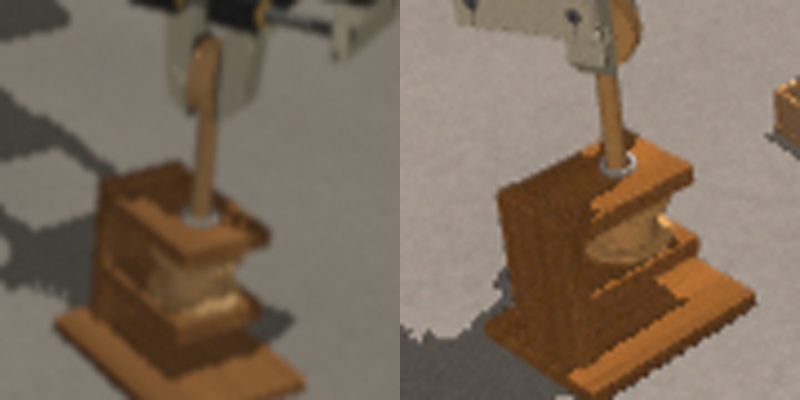

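The spindle passes through the upper bushing, at about (200,218) and (617,163) in the crops, and the reel sits undisturbed between the arms. Contact force is near zero all the way, so nothing blocked or slipped. The tip works out to z≈28, which is 17 mm below the lower arm and 16 mm above the base.

```bash
python3 -c "
from h import *
print(proj('scene',[476,154,198]),proj('side',[476,154,198]))
print(bot.close_job())"
```

```text
[321.59217468 141.0525751 ] [175.55269044 131.69816851]
the job is handed in; nothing more can be done
None
```

I handed the job in with the spindle held upright and still through the upper bushing, reel and lower bushing; its tip can't be seen from the cameras, but from the arm's height and near-zero contact force it hangs about 17 mm below the lower arm and 16 mm above the base.

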